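# Open the sprung pastry case for a tray change and hold its cover at the balance

### The arm

A 7-joint arm with a two-finger parallel gripper is mounted at the origin on the work surface. World frame = base frame: x ahead of the robot, y to its left, z up, the work surface at z = 0. Lengths are in m, angles in rad, forces in N, time in s.
With the tool pointing down it reaches from about 0.4 to 0.85 m from the base axis. Payload 10.4 kg.
Tool frame: the origin (TCP) lies between the finger pads; the fingertips stand 11 mm ahead of it and the grasp point (between the pads) lies 8 mm behind it; z points along the fingers, y is the line along which they close (so a half turn about z gives the same grasp; the last joint's range is limited). The gripper opens to 87 mm and grips with 3 to 60 N. Pads are 19 mm wide; open, the fingers measure 117 mm over their backs; the gripper's body (75 mm by 190 mm) begins 51 mm behind the grasp point.
Start: joints at [-1.283, 0.332, -0.065, 1.46, 0.022, 1.35, -0.088], TCP at [0.191, 0.595, 0.234] pointing down, gripper open.
Joint ranges: [-2.6, 2.6], [-0.5, 2.12], [-1.47, 1.34], [0.16, 2.42], [-1.27, 4.41], [0.06, 2.06], [-2.6, 2.6]. Speed limits (rad/s): [2.22, 2.22, 2.79, 2.79, 3.14, 3.14, 3.14].

### API

Orientations are given as a rotation vector (axis times angle).
In Python, from rig import r gives the robot as it stands. The module is installed in compiled form; this text tells all that it offers.
- The arm moves only by the tool apply_moves, never from a script. Its argument "steps" is a list of rows, each a list of 2 entries, a list of its own where there are three numbers: the shift along the tool's x, y, z in mm, then the turn about the tool's z in degrees. A call has 1 to 8 rows; each row is the pose to reach, as a shift and turn from the pose commanded when the call began, along the tool's axes at that moment; what a row does not reach only later rows make up. A row lasts 1/10 s, in which the tool goes at most 50 mm and 8.59 degrees, less where a joint would pass 70% of its speed; a pose out of reach is approached as far as the arm can. A call with a gripper value outside its range is refused whole. "fingers" is the opening, from -1 (shut) to 1 (fully open), set as the call begins (left out, the last holds). The fingers move at their own pace and stop on an object; "grip_force" is the grip in N (left out, the last holds). Time passes only in rows, so rows that repeat a pose let the fingers close. It gives the time, the measured TCP pose, the force, the opening and the grip force at its end, in the units of the state.
- r.read_state(): the state, without advancing time (a new reading comes with each control period).
- r.get_image(name): name is "scene" or "side" or "wrist"; returns a dict with "color" (480x640x3 uint8, blue, green, red), "z_map" (480x640 float32, m along the optical axis (not along the pixel's ray), 0 where there is no reading), "mtx" (3x3 intrinsics, pixels), "dist_coeffs" ([k1, k2, p1, p2, k3] as OpenCV has them; the pictures are not rectified), "camera_from_world" (4x4, takes a point from world to camera coordinates). Camera axes: x right, y up, looking along -z (the intrinsics and any distortion apply to the point x, -y, -z); pixel columns grow to the right and rows downward; lengths in m; the calibration is good to about 2 mm. A picture is of the moment at which its call begins.
- r.finish_job(): hands the job in; it is judged then, once.
The state is a dict: "time": time; "qpos": joint angles; "joint_vel": joint speeds; "joint_torque": joint torques, N m; "tool_pos": TCP position; "tool_rot": TCP orientation; "wrist_force": force on the tool from outside, world axes, zero at the start; "moment": the same for the moment, N m; "grip_width": finger opening in m; "grip_force": force on a finger pad.
Only numpy, scipy, OpenCV 4.12 (cv2) and the standard library are available. Lean on these libraries where they do the work, as an engineer would, in place of code of your own. Each camera call takes 0.05 s, during which the arm holds its last target. There are 200 camera calls.

### The job

Get the countertop pastry case ready for a tray change: first fold its white serving ledge down until it is level, then lift the clear cover by its bar handle just until it goes over its balance point and the springs start to carry it, and ease it back to a few degrees below that point, so that it will drop shut as soon as it is let go. Finish while holding the cover there by the handle; do not let it fly open or fall shut, leave the ledge level, and do not disturb the pastries or the other things on the counter.

Things in the scene. Friction and masses are not known exactly. Their poses are not given: they have to be found in the camera images.
- case: Countertop pastry case, fixed at varying place and yaw: cream plinth 400 x 480 x 60 mm, tray of pastries, clear cover, white folding ledge. Origin on the counter at mid-width, 100 mm behind its front; x to its back, y along its width, z up. Its front (-x, ledge and handle) is turned partly to the robot, partly to the robot's right. Cover's hinge axis: along y through x = 270, z = 85 mm.
- canopy (a joint): Hinge of the clear cover (2.1 kg, 460 mm wide, 180 mm high) in rad: 0 shut, grows as the handle side swings up and away, stop at 1.2. Springs carry part of its weight. Balance point at 0.52 rad (30 degrees): below it the cover falls shut by itself, above it the springs throw it open. Shut, lifting takes about 3.6 N at the handle; within 0.1 rad of the balance under 1 N either way.
- handle: The cover's handle: a round steel bar 14 mm thick and 200 mm long along the case's y, on two posts 190 mm apart that stand it 45 mm off the cover's front. Origin on the bar's axis at mid-length: at (-60, 0, 125) mm in the case's frame when shut, 332 mm from the hinge axis, 284 mm above the counter at the balance point. Its axes turn with the cover.
- ledge (a joint): Hinge of the white serving ledge (board 340 mm wide, 110 mm long, 10 mm thick) in rad: 0 upright, grows as its free edge folds down outwards (to the case's -x), 1.571 level, stop at 1.8 (drooping). Stiff friction hinge of 0.6 N m: it stays where it is left, and takes about 7 N to move at 85 mm from the hinge. It starts between 0 and 0.3.
- ledge_hinge (a point): Point on the ledge's hinge axis at mid-width: (-100, 0, 65) mm in the case's frame, 65 mm above the counter; the axis runs along the case's y. The face of the board that looks to the cover when upright passes through this axis and becomes its upper face when level (65 mm above the counter).
- ledge_edge (a point): Middle of the ledge's free edge, on the face that looks to the cover: 110 mm from its hinge. Upright, this edge stands 175 mm above the counter and 40 mm (to the case's -x) from the axis of the handle. The point's axes turn with the ledge.
- croissant: Croissant on the tray under the cover, about 110 x 60 x 40 mm, loose; origin at its underside. To be left alone.
- muffin: Muffin in a brown paper cup on the tray, 72 mm across, 62 mm high, loose; origin at its underside. To be left alone.
- bun: Round golden bun on the tray, 84 mm across, 42 mm high, loose; origin at its underside. To be left alone.
- cup: White cappuccino cup with its saucer (one piece), 128 mm across, 67 mm high, on the counter beside the case; origin at its underside. To be left alone.
- sugar: White sugar pourer with a steel top, 76 mm across, 150 mm high, on the counter; origin at its underside. To be left alone.
- jug: Steel milk jug, 88 mm across plus handle, 105 mm high, on the counter; origin at its underside. To be left alone.

How it is judged:
By the outcome, as a careful person would: the job done as asked, in the order asked, and still so for the second after the job is handed in, while the arm keeps its last pose, push and grip.
It also fails if it takes over 53 s, if anything falls off the work surface, if the arm or the gripper's body presses on something with over 40 N, if the wrist force passes 120 N, or if a joint passes its speed limit or range.

## Working session

There is one attempt and no reset: what is moved stays moved. The work goes in short steps, Python scripts to look and compute and a tool call to move; the robot and the scene stay as the last step left them, time stands still between calls to the robot, and variables do not carry over. Pictures are saved under pics/ and viewed, at most 10 in all, crops included, and the job is handed in when it is done.

Besides the shell and the picture viewer there is one more tool, called after ">>>" as a command line: name --argument value ..., lists and objects as JSON in quotes. apply_moves: Moves the arm, as the interface text tells. Its arguments: {"type":"object","properties":{"steps":{"type":"array"},"fingers":{"type":"number"},"grip_force":{"type":"number"}},"required":["steps"]}

```bash
mkdir -p pics; cat > h.py <<'E'
import numpy as np, cv2
from rig import r
from scipy.spatial.transform import Rotation as R
def cloud(im):
    z=im["z_map"]; h,w=z.shape
    u,v=np.meshgrid(np.arange(w),np.arange(h))
    p=cv2.undistortPoints(np.stack([u,v],-1).reshape(-1,1,2).astype(np.float64),im["mtx"],im["dist_coeffs"]).reshape(h,w,2)
    c=np.stack([p[...,0]*z,-p[...,1]*z,-z,np.ones_like(z)],-1)
    P=c@np.linalg.inv(im["camera_from_world"]).T
    P=P[...,:3]; P[z==0]=np.nan
    return P
E
python3 - <<'E'
from h import *
for n in ["scene","side"]:
    im=r.get_image(n); cv2.imwrite(f"pics/{n}0.png",im["color"]); np.savez(f"{n}0.npz",**im)
    print(n,np.linalg.inv(im["camera_from_world"])[:3,[2,3]].round(3).tolist())
s=r.read_state(); print(s)
E
```

```text
scene [[-0.287, 0.298], [0.087, 0.101], [0.954, 1.047]]
side [[0.169, 0.821], [-0.267, -0.344], [0.949, 1.44]]
{'time': 0.1, 'qpos': array([-1.2826081 ,  0.33281236, -0.06465543,  1.46082061,  0.02164152,
        1.34989664, -0.08851973]), 'joint_vel': array([ 1.34006780e-04,  7.77956110e-04,  2.12213019e-04, -3.13906964e-03,
        2.63883281e-06,  1.53293245e-03, -3.95659871e-04]), 'joint_torque': array([ 1.53649202e-03, -6.24544001e+01,  2.46942864e-02, -3.90713239e+01,
       -6.13913289e-02,  3.67101480e-02,  4.56833436e-05]), 'tool_pos': array([0.19107503, 0.5947462 , 0.23284862]), 'tool_rot': array([-4.86262901e-01, -3.10364721e+00,  1.94540009e-03]), 'wrist_force': array([ 0.06805667,  0.83809541, -0.05815345]), 'moment': array([0.02538001, 0.03609474, 0.00623186]), 'grip_force': 0.0, 'grip_width': 0.08718039265854154}
```

View pics/scene0.png

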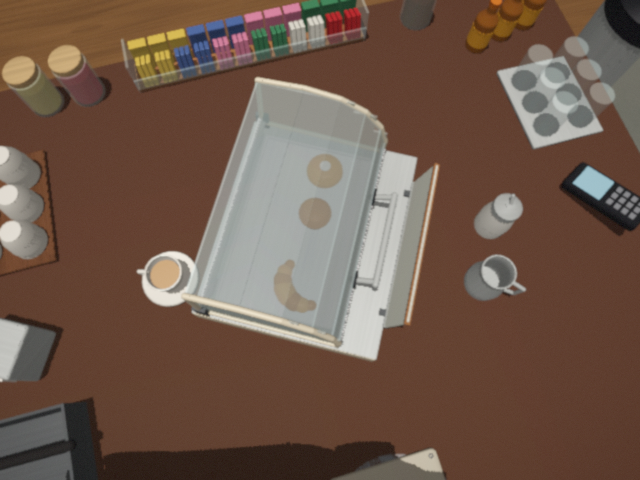

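View pics/side0.png

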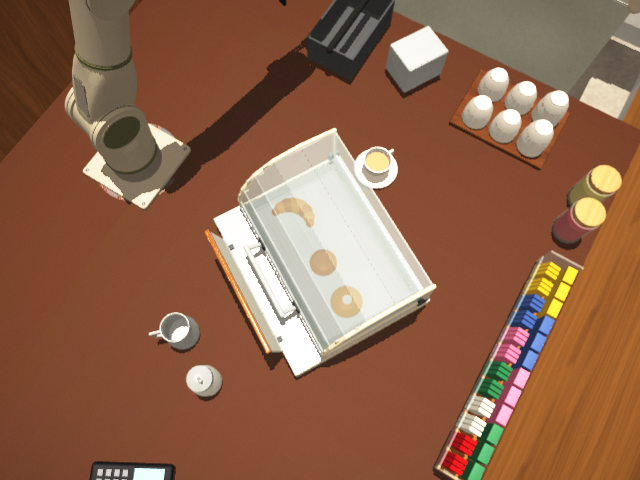

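The scene view shows the case centre-left. The plinth's front strip runs from about (417,155) to (377,358), the handle bar from (394,195) to (376,288), and the ledge's orange edge from (436,167) to (408,322). In the side view the plinth's front corners are near (216,215) and (300,373), and the ledge edge runs from (208,233) to (270,350).

```bash
cat >> h.py <<'E'
def ray(im,px,z):
    p=cv2.undistortPoints(np.array(px,float).reshape(-1,1,2),im["mtx"],im["dist_coeffs"]).reshape(-1,2)
    T=np.linalg.inv(im["camera_from_world"]); d=np.c_[p[:,0],-p[:,1],-np.ones(len(p))]@T[:3,:3].T; o=T[:3,3]
    return o+d*((z-o[2])/d[:,2])[:,None]
E
python3 - <<'E'
from h import *
S=dict(np.load("scene0.npz")); D=dict(np.load("side0.npz"))
for n,im,c,h in [("sc",S,[(417,155),(377,358)],[(395,195),(376,288)]),("si",D,[(216,215),(300,373)],[(250,250),(292,312)])]:
    print(n,"corners",ray(im,c,.06).round(4).tolist(),"bar",ray(im,h,.132).round(4).tolist())
    P=cloud(im); hsv=cv2.cvtColor(im["color"],cv2.COLOR_BGR2HSV)
    # ledge edge: points z in 0.12-.18
    m=(P[...,2]>.055)&(P[...,2]<.066)
    k=np.isfinite(P[...,2])
    # orange rim pixels
    o=(hsv[...,1]>60)&(hsv[...,0]>5)&(hsv[...,0]<25)&(hsv[...,2]>150)&(P[...,2]>.13)&(P[...,2]<.19)
    nl,lab,st,ce=cv2.connectedComponentsWithStats(o.astype(np.uint8))
    for i in range(1,nl):
        if st[i,4]>60:
            Q=P[lab==i]; a=Q[np.argmin(Q[:,0])]; b=Q[np.argmax(Q[:,0])]
            print("rim",ce[i].round(),st[i,4],np.nanmean(Q,0).round(4),a.round(3),b.round(3))
            np.save(f"rim_{n}.npy",Q)
    # plinth fit: white z~.06 
    w=m&(hsv[...,1]<60)&(hsv[...,2]>120)
    nl,lab,st,ce=cv2.connectedComponentsWithStats(w.astype(np.uint8))
    for i in range(1,nl):
        if st[i,4]>400:
            Q=P[lab==i][:,:2].astype(np.float32); rc=cv2.minAreaRect(Q); print("white",ce[i].round(),st[i,4],np.round(rc[0],4),np.round(rc[1],4),rc[2],cv2.boxPoints(rc).round(3).tolist())
    for q in h: print(P[q[1]-3:q[1]+4,q[0]-3:q[0]+4,2].round(3).max(), end=" ")
    print()
    for px in ([(500,205),(492,270),(170,275)] if n=="sc" else [(205,378),(178,330),(376,165)]): print(P[px[1],px[0]].round(3))
E
```

```text
sc corners [[0.7359, -0.2859, 0.06], [0.3183, -0.0495, 0.06]] bar [[0.6269, -0.1802, 0.132], [0.447, -0.0787, 0.132]]
rim [64. 59.] 693 [1.1673 0.4598 0.1406] [1.129 0.449 0.141] [1.209 0.47  0.137]
rim [18. 70.] 701 [1.1681 0.5698 0.1406] [1.129 0.572 0.142] [1.21  0.566 0.138]
rim [422. 236.] 297 [ 0.5189 -0.1941  0.1718] [ 0.36  -0.11   0.171] [ 0.656 -0.276  0.17 ]
white [371. 269.] 5280 [ 0.6126 -0.0094] [0.3609 0.4816] 60.115081787109375 [[0.3140000104904175, -0.04600000008940697], [0.7310000061988831, -0.28600001335144043], [0.9110000133514404, 0.027000000700354576], [0.49399998784065247, 0.2669999897480011]]
white [373. 242.] 1190 [ 0.5632 -0.1201] [0.036  0.1763] 60.11012268066406 [[0.4779999852180481, -0.09200000017881393], [0.6309999823570251, -0.18000000715255737], [0.6489999890327454, -0.14800000190734863], [0.4959999918937683, -0.061000000685453415]]
0.135 nan 
[ 0.546 -0.391  0.128]
[ 0.434 -0.375  0.007]
[0.609 0.33  0.052]
si corners [[0.3175, -0.0347, 0.06], [0.737, -0.2729, 0.06]] bar [[0.4721, -0.0842, 0.132], [0.6479, -0.1632, 0.132]]
rim [607. 179.] 394 [1.1713 
[... 193 characters left out ...]
0.107  0.169] [ 0.659 -0.273  0.175]
rim [601. 385.] 2212 [1.3476 0.0639 0.1603] [1.343 0.176 0.15 ] [1.351 0.143 0.172]
white [268. 295.] 3708 [ 0.5426 -0.1299] [0.0849 0.4796] 60.8727912902832 [[0.31200000643730164, -0.05000000074505806], [0.7310000061988831, -0.2840000092983246], [0.7730000019073486, -0.20999999344348907], [0.3540000021457672, 0.024000000208616257]]
white [272. 277.] 728 [ 0.542  -0.1013] [0.0303 0.1867] 60.13411331176758 [[0.453000009059906, -0.06800000369548798], [0.6150000095367432, -0.16099999845027924], [0.6299999952316284, -0.13500000536441803], [0.4690000116825104, -0.041999999433755875]]
0.14 0.121 
[ 0.556 -0.403  0.133]
[ 0.396 -0.345 -0.001]
[0.617 0.329 0.053]
```

```bash
cat >> h.py <<'E'
A=np.deg2rad(-29.9+90); EX=np.array([np.cos(A),np.sin(A)]); EY=np.array([-np.sin(A),np.cos(A)])
O=np.array([.5225,-.166])+.1*EX
def tocase(P):
    d=P[...,:2]-O; return np.stack([d@EX,d@EY,P[...,2]],-1)*1000
E
python3 - <<'E'
from h import *
print(O)
for n in ["scene","side"]:
    im=dict(np.load(n+"0.npz")); C=tocase(cloud(im))
    Q=C.reshape(-1,3); Q=Q[np.isfinite(Q).all(1)]
    # side-panel rim/cover surfaces
    for lo,hi in [(215,245),(-245,-215)]:
        q=Q[(Q[:,1]>lo)&(Q[:,1]<hi)&(Q[:,2]>70)]
        print(n,lo,[(b,q[(q[:,0]>=b)&(q[:,0]<b+15),2].max().round() if ((q[:,0]>=b)&(q[:,0]<b+15)).any() else None) for b in range(-90,290,15)])
    q=Q[(abs(Q[:,1])<200)&(Q[:,2]>75)]
    print("mid",[(b,(abs(q[:,0]-b-7)<8).sum(), q[(abs(q[:,0]-b-7)<8),2].max().round() if (abs(q[:,0]-b-7)<8).any() else 0) for b in range(-150,290,15)])
    rim=np.load(f"rim_{'sc' if n=='scene' else 'si'}.npy"); c=tocase(rim); print("rim",np.nanmedian(c,0),np.nanmin(c,0),np.nanmax(c,0))
    b=Q[(abs(Q[:,1])<95)&(Q[:,2]>120)&(Q[:,2]<150)&(Q[:,0]>-85)&(Q[:,0]<-35)]; print("bar",np.median(b,0),len(b),b.min(0),b.max(0))
    print("other", [ (nm,np.percentile(g,[2,98],axis=0).round().tolist()) for nm,g in [("jug/sugar",Q[(Q[:,0]<-230)&(Q[:,0]>-420)&(abs(Q[:,1])<250)&(Q[:,2]>30)])]])
E
```

```text
[ 0.57234877 -0.07931033]
scene 215 [(-90, None), (-75, None), (-60, None), (-45, None), (-30, np.float64(131.0)), (-15, np.float64(173.0)), (0, np.float64(190.0)), (15, np.float64(207.0)), (30, np.float64(219.0)), (45, np.float64(226.0)), (60, np.float64(236.0)), (75, np.float64(238.0)), (90, np.float64(242.0)), (105, np.float64(246.0)), (120, np.float64(247.0)), (135, np.float64(248.0)), (150, np.float64(251.0)), (165, np.float64(252.0)), (180, np.float64(251.0)), (195, np.float64(250.0)), (210, np.float64(249.0)), (225, np.float64(250.0)), (240, np.float64(248.0)), (255, np.float64(247.0)), (270, np.float64(246.0)), (285, np.float64(111.0))]
scene -245 [(-90, None), (-75, None), (-60, None), (-45, None), (-30, np.float64(126.0)), (-15, np.float64(167.0)), (0, np.float64(185.0)), (15, np.float64(208.0)), (30, np.float64(217.0)), (45, np.float64(225.0)), (60, np.float64(236.0)), (75, np.float64(239.0)), (90, np.float64(244.0)), (105, np.float64(246.0)), (120, np.float64(247.0)), (135, np.float64(248.0)), (150, np.float64(251.0)), (165, np.float64(252.0)), (180, np.float64(253.0)), (
[... 3774 characters left out ...]
0)), (165, np.int64(1081), np.float64(254.0)), (180, np.int64(1047), np.float64(252.0)), (195, np.int64(1045), np.float64(252.0)), (210, np.int64(1043), np.float64(252.0)), (225, np.int64(1030), np.float64(250.0)), (240, np.int64(1017), np.float64(249.0)), (255, np.int64(1009), np.float64(248.0)), (270, np.int64(225), np.float64(245.0)), (285, np.int64(0), 0)]
rim [ 506.53039552 -603.07654454  160.7453487 ] [ 305.90683606 -720.26921119  130.01453641] [ 756.46441138 -457.88144369  189.92399035]
bar [-58.745185    -2.34815038 130.56801513] 432 [-65.9199222  -94.92760596 120.05183731] [-36.63296214  94.86680353 140.21953724]
other [('jug/sugar', [[-363.0, -172.0, 33.0], [-267.0, 39.0, 138.0]])]
```

>>> apply_moves --steps '[[[0,0,-50],0],[[-30,-25,-100],8],[[-70,-50,-130],16],[[-110,-80,-130],24],[[-150,-110,-130],32],[[-190,-140,-130],40],[[-230,-170,-130],48],[[-270,-200,-130],56]]' --fingers 1

```text
time: 0.9
tool_pos: [0.3787, 0.333, 0.3634]
tool_rot: [-1.893, -2.507, -0.0]
wrist_force: [0.5, 0.1, -0.8]
grip_width: 0.0874
grip_force: 0.0
```

```bash
cat >> h.py <<'E'
def goal(cx,cy,tipz,deg=0):
    """shift (mm, tool axes) and turn to put the tip at case (cx,cy,tipz mm), tool y at deg from case y"""
    s=r.read_state(); M=R.from_rotvec(s["tool_rot"]).as_matrix()
    w=np.r_[O+cx/1000*EX+cy/1000*EY,(tipz+11)/1000]
    d=M.T@(w-s["tool_pos"])*1000
    ty=np.arctan2(M[1,1],M[0,1]); want=np.arctan2(EY[1],EY[0])+np.deg2rad(deg)
    t=np.rad2deg(ty-want); t=(t+90)%180-90
    c=tocase(s["tool_pos"]); c[2]-=11
    print("goal shift",d.round(1),"turn",t.round(1),"| now case tip",c.round(1),"tilt",np.rad2deg(np.arccos(-M[2,2])).round(2),"F",s["wrist_force"].round(1),"t",round(s["time"],2),"w",s["grip_width"].round(4),"q",s["qpos"].round(2), "Fcase",(s["wrist_force"][:2]@EX).round(1),(s["wrist_force"][:2]@EY).round(1))
E
python3 -c "
from h import *
goal(-95,0,300)"
```

```text
Traceback (most recent call last):
  File "h.py", line 28, in goal
    print("goal shift",d.round(1),"turn",t.round(1),"| now case tip",c.round(1),"tilt",np.rad2deg(np.arccos(-M[2,2])).round(2),"F",s["wrist_force"].round(1),"t",round(s["time"],2),"w",s["grip_width"].round(4),"q",s["qpos"].round(2), "Fcase",(s["wrist_force"][:2]@EX).round(1),(s["wrist_force"][:2]@EY).round(1))
                                                                                                                                                                                        ^^^^^^^^^^^^^^^^^^^^^
AttributeError: 'float' object has no attribute 'round'
```

```bash
sed -i 's/s\["grip_width"\].round(4)/round(s["grip_width"],4)/' h.py
python3 -c "
from h import *
goal(-95,0,300)"
```

```text
goal shift [-515.8    5.6   52.3] turn 45.8 | now case tip [260.9 373.4 352.4] tilt 0.02 F [ 0.5  0.1 -0.8] t 0.9 w 0.0874 q [-1.02  0.02  0.21  1.56 -0.    1.57 -0.53] Fcase 0.4 -0.4
```

>>> apply_moves --steps '[[[-50,0,0],6],[[-100,0,0],12],[[-150,0,0],18],[[-200,0,0],24],[[-250,0,0],30],[[-300,0,0],36],[[-350,0,0],42],[[-400,0,0],46]]' --fingers -1

```text
time: 1.7
tool_pos: [0.4894, -0.0513, 0.3635]
tool_rot: [-2.721, -1.57, -0.001]
wrist_force: [0.7, 0.4, -0.5]
grip_width: 0.0313
grip_force: 0.0
```

```bash
python3 -c "
from h import *
goal(-95,0,250)
im=r.get_image('scene'); cv2.imwrite('pics/s1.png',im['color'])
im=r.get_image('wrist'); cv2.imwrite('pics/w1.png',im['color'])"
```

```text
goal shift [-77.8  86.1 102.5] turn -0.1 | now case tip [-17.1  85.9 352.5] tilt 0.03 F [ 0.7  0.4 -0.5] t 1.7 w 0.0313 q [-0.63 -0.04  0.63  1.6   0.02  1.57 -0.52] Fcase 0.7 -0.4
```

View pics/s1.png

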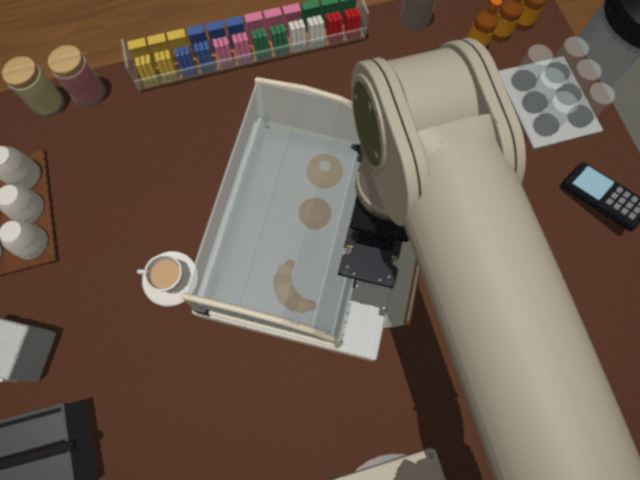

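View pics/w1.png

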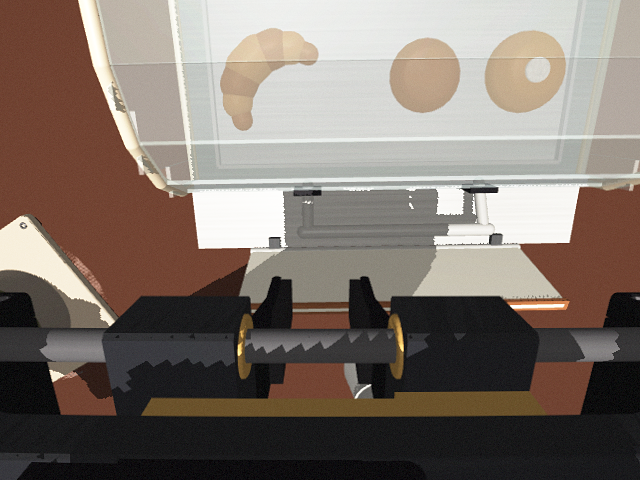

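The wrist view shows the ledge, with its edge at row ~305. The handle bar is at row ~230 between two posts at columns ~307 and ~483. The gripper's long side lies along the closing axis, which now runs along the bar.

>>> apply_moves --steps '[[[-40,40,0],0],[[-78,86,0],0],[[-78,86,50],0],[[-78,86,100],0],[[-78,86,140],0],[[-78,86,180],0],[[-78,86,200],0],[[-78,86,200],0]]'

```text
time: 2.6
tool_pos: [0.5234, -0.1587, 0.1606]
tool_rot: [-2.715, -1.574, 0.007]
wrist_force: [-0.7, 0.8, 0.1]
grip_width: 0.0002
grip_force: 0.0
```

```bash
python3 -c "
from h import *
goal(-95,0,150)
s=r.read_state();M=R.from_rotvec(s['tool_rot']).as_matrix()
print(M[:2,0]@EX,M[:2,1]@EY)
for th in np.arange(.2,1.6,.15): print(th.round(2),(np.array([-100-88*np.sin(th)+9.5,65+88*np.cos(th)])-[-95,152]).round())"
```

```text
goal shift [-1.7  2.8 -0.4] turn 0.1 | now case tip [-93.3   2.8 149.6] tilt 0.32 F [-0.7  0.8  0.1] t 2.6 w 0.0002 q [-0.44  0.26  0.76  1.79 -0.19  1.17 -0.14] Fcase 0.3 1.0
0.9999950093447221 -0.9999850932128445
0.2 [-13.  -1.]
0.35 [-26.  -4.]
0.5 [-38. -10.]
0.65 [-49. -17.]
0.8 [-59. -26.]
0.95 [-67. -36.]
1.1 [-74. -47.]
1.25 [-79. -59.]
1.4 [-82. -72.]
1.55 [-83. -85.]
```

>>> apply_moves --steps '[[[-8,0,-1],0],[[-15,0,-1],0],[[-21,0,0],0],[[-28,0,2],0],[[-34,0,4],0],[[-40,0,8],0],[[-46,0,11],0],[[-51,0,15],0]]'

```text
time: 3.4
tool_pos: [0.5007, -0.2042, 0.1494]
tool_rot: [2.717, 1.575, 0.004]
wrist_force: [2.3, 2.3, 5.1]
grip_width: 0.0006
grip_force: 2.7
```

```bash
cat >> h.py <<'E'
def ledge():
    s=r.read_state(); c=tocase(s["tool_pos"]); px=c[0]-9.5+100; pz=c[2]-11-65
    print("theta",np.arctan2(-px,pz).round(3),"s",np.hypot(px,pz).round(1))
E
python3 -c "
from h import *
goal(-95,0,150);ledge()"
```

```text
goal shift [ 49.   -0.  -11.5] turn 0.1 | now case tip [-1.440e+02 -1.000e-01  1.384e+02] tilt 0.15 F [2.3 2.3 5.1] t 3.4 w 0.0006 q [-0.37  0.26  0.78  1.83 -0.2   1.13 -0.04] Fcase 3.1 -0.8
theta 0.63 s 90.9
```

>>> apply_moves --steps '[[[-5,0,4],0],[[-10,0,9],0],[[-14,0,14],0],[[-18,0,19],0],[[-22,0,25],0],[[-25,0,31],0],[[-28,0,37],0],[[-30,0,43],0]]'

```text
time: 4.2
tool_pos: [0.4849, -0.2315, 0.1055]
tool_rot: [2.717, 1.573, -0.0]
wrist_force: [1.2, -2.2, 5.3]
grip_width: 0.0002
grip_force: 2.4
```

```bash
python3 -c "
from h import *
goal(-178,0,65);ledge()"
```

```text
goal shift [-2.5 -0.1 29.5] turn 0.0 | now case tip [-1.755e+02 -1.000e-01  9.450e+01] tilt 0.1 F [ 1.2 -2.2  5.3] t 4.2 w 0.0002 q [-0.3   0.31  0.78  1.88 -0.25  1.05  0.05] Fcase -1.3 -2.2
theta 1.236 s 90.0
```

>>> apply_moves --steps '[[[-1,0,6],0],[[-2,0,12],0],[[-3,0,17],0],[[-3,0,21],0],[[-3,0,25],0],[[-3,0,27],0],[[-3,0,27],0],[[-3,0,27],0]]'

```text
time: 5.0
tool_pos: [0.4832, -0.2315, 0.078]
tool_rot: [-2.716, -1.575, 0.0]
wrist_force: [-0.4, 0.9, 0.6]
grip_width: 0.0005
grip_force: 0.0
```

```bash
cat >> h.py <<'E'
def ledgefit(names=("side","scene")):
    for n in names:
        im=r.get_image(n); C=tocase(cloud(im)); Q=C.reshape(-1,3); Q=Q[np.isfinite(Q).all(1)]
        q=Q[(Q[:,0]<-108)&(Q[:,0]>-225)&(abs(Q[:,1])<160)&(abs(Q[:,1])>25)&(Q[:,2]>45)&(Q[:,2]<85)]
        pl=Q[(Q[:,0]<-40)&(Q[:,0]>-95)&(abs(Q[:,1])>175)&(abs(Q[:,1])<235)&(Q[:,2]>40)&(Q[:,2]<75)]
        k=np.polyfit(q[:,0],q[:,2],1); print(n,len(q),"slope",k[0].round(3),"z@-100",np.polyval(k,-100).round(1),"z@-205",np.polyval(k,-205).round(1),"plinth z",np.median(pl[:,2]).round(1),"xmin",q[:,0].min())
E
python3 -c "
from h import *
goal(-178,0,65);ledge();ledgefit()"
```

```text
goal shift [-1.6  1.4  2. ] turn 0.1 | now case tip [-176.4    1.4   67. ] tilt 0.1 F [-0.4  0.9  0.6] t 5.0 w 0.0005 q [-0.28  0.35  0.76  1.9  -0.29  1.    0.08] Fcase 0.5 0.8
theta 1.547 s 85.9
side 2233 slope -0.016 z@-100 65.3 z@-205 67.0 plinth z 60.3 xmin -208.67072711393416
scene 3752 slope -0.015 z@-100 65.3 z@-205 66.9 plinth z 60.3 xmin -209.92924260160547
```

>>> apply_moves --steps '[[[0,0,1],0],[[0,0,2],0],[[0,0,3],0],[[0,0,3],0]]'

```text
time: 5.5
tool_pos: [0.4836, -0.2319, 0.0754]
tool_rot: [-2.717, -1.576, -0.0]
wrist_force: [-1.5, 1.8, 3.1]
grip_width: 0.0005
grip_force: 1.5
```

```bash
python3 -c "
from h import *
goal(-178,0,65);ledge();ledgefit()"
```

```text
goal shift [-1.4  0.9 -0.6] turn 0.1 | now case tip [-176.6    0.9   64.4] tilt 0.05 F [-1.5  1.8  3.1] t 5.5 w 0.0005 q [-0.28  0.36  0.75  1.9  -0.29  0.99  0.09] Fcase 0.8 2.3
theta 1.577 s 86.1
side 2222 slope 0.013 z@-100 65.2 z@-205 63.8 plinth z 60.3 xmin -208.8456483565374
scene 3715 slope 0.015 z@-100 65.2 z@-205 63.7 plinth z 60.3 xmin -209.10855219203634
```

>>> apply_moves --steps '[[[0,0,-40],0],[[0,0,-90],0],[[0,0,-135],0],[[25,-40,-135],0],[[50,-80,-135],0],[[70,-94,-135],0],[[70,-94,-135],0],[[70,-94,-135],0]]' --fingers -0.3

```text
time: 6.4
tool_pos: [0.437, -0.125, 0.2106]
tool_rot: [2.717, 1.576, 0.001]
wrist_force: [0.7, -0.7, -0.7]
grip_width: 0.0306
grip_force: 0.0
```

```bash
python3 -c "
from h import *
goal(-40,95,116);ledgefit()
im=r.get_image('wrist'); cv2.imwrite('pics/w2.png',im['color']); np.savez('w2.npz',**im)
C=tocase(cloud(im)); q=C.reshape(-1,3); q=q[np.isfinite(q).all(1)]
for x in range(-75,-8,5):
  for lo,hi in [(75,112),(-112,-75)]:
    m=q[(abs(q[:,0]-x)<2.5)&(q[:,1]>lo)&(q[:,1]<hi)&(q[:,2]>105)&(q[:,2]<180)]
    if len(m): print(x,len(m),np.percentile(m[:,1],[3,50,97]).round(1),np.percentile(m[:,2],[3,50,97]).round(1),end=' | ')
  print()
"
```

```text
goal shift [67.1 -0.3 83.6] turn 0.1 | now case tip [-107.1   94.5  199.6] tilt 0.05 F [ 0.7 -0.7 -0.7] t 6.4 w 0.0306 q [-0.56 -0.09  0.72  1.95  0.06  1.25 -0.38] Fcase -0.2 -0.9
side 3483 slope 0.012 z@-100 65.2 z@-205 63.9 plinth z 59.9 xmin -209.03355639956692
scene 570 slope 0.009 z@-100 64.9 z@-205 64.0 plinth z 60.2 xmin -209.18574552839613


-65 238 [ 75.8  89.4 103.6] [127.1 129.7 131.6] | -65 233 [-102.1  -89.7  -75.8] [127.1 129.9 131.8] | 
-60 415 [ 76.   90.1 104.8] [128.5 131.3 132.7] | -60 361 [-102.8  -89.1  -75.9] [129.9 131.4 132.6] | 
-55 424 [ 76.   90.  103.6] [125.6 129.4 131.8] | -55 372 [-102.1  -89.5  -75.7] [122.6 129.3 131.6] | 
-50 161 [88.7 94.3 99.9] [120.6 124.9 127.5] | -50 194 [-98.1 -91.6 -89.1] [116.6 124.2 127.5] | 
-45 167 [ 88.6  94.3 100. ] [118.3 122.2 125.1] | -45 205 [-98.1 -91.7 -89.3] [113.9 122.  124.8] | 
-40 152 [ 88.6  94.3 100. ] [115.4 119.5 122. ] | -40 188 [-98.2 -91.5 -89.2] [111.7 119.2 121.9] | 
-35 168 [ 88.6  94.3 100. ] [112.  116.8 119.5] | -35 190 [-98.6 -91.6 -89.2] [108.9 116.4 119.6] | 
-30 151 [ 88.5  94.3 100. ] [109.9 114.2 116.8] | -30 195 [-98.3 -91.8 -89.1] [106.3 113.9 116.6] | 
-25 152 [ 88.5  94.3 100.1] [107.6 111.8 114.1] | -25 174 [-98.6 -92.4 -89.1] [106.1 111.2 114. ] | 
-20 409 [ 80.1  94.3 108.5] [111.1 116.4 117.7] | -20 412 [-105.8  -89.9  -79.9] [107.3 116.1 117.7] | 
-15 596 [ 76.1  93.1 110.7] [115.3 120.7 127.2] | -15 427 [-102.8  -87.8  -75.9] [110.7 119.5 127. ] | 
-10 747 [ 75.9  93.7 111. ] [127.6 134.7 141.4] | -10 257 [-91.1 -81.5 -75.4] [127.4 133.2 141.5] |
```

View pics/w2.png

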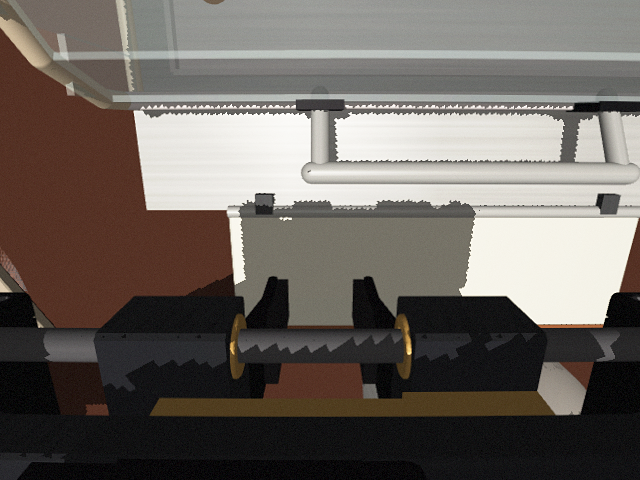

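The wrist view shows the bar at row ~173. The near post is at column ~320 (rows 108-165), and it slopes down towards the cover. The long hand body would hit the cover if it closed across the bar, so I'll pinch the post, closing along y.

```bash
cat > path.py <<'E'
import numpy as np
def tip(al,t=None):
    be=28+al; b=np.deg2rad(be); g=np.deg2rad(np.degrees(np.arctan2(40,330))+al)
    B=np.array([270-332.4*np.cos(g),85+332.4*np.sin(g)])
    d=max(20,16.5/np.cos(b)+1); t=6-2*al/30 if t is None else t
    return B+[d*np.cos(b),-d*np.sin(b)-t],d,B
if __name__=="__main__":
    prof=np.array([(-30,95),(-15,131),(0,172),(15,190),(30,208),(45,219),(60,227),(90,243),(150,251)],float)
    pp=np.c_[np.interp(np.linspace(0,8,200),range(9),prof[:,0]),np.interp(np.linspace(0,8,200),range(9),prof[:,1])]
    for al in [0,3,6,9,12,15,18,21,24,26,28,30,31,32]:
        T,d,B=tip(al); c,s=np.cos(np.deg2rad(al)),np.sin(np.deg2rad(al))
        q=pp-[270,85]; Q=np.c_[q[:,0]*c+q[:,1]*s,-q[:,0]*s+q[:,1]*c]+[270,85]
        m=Q[:,0]<=T[0]+37.5; zc=Q[m,1].max()
        f=Q[np.argmin(abs(Q[:,1]-T[1]))]
        print(al,T.round(1),"d",round(d,1),"body clr",round(T[1]+62-zc,1),"fingertip-cover",round(f[0]-T[0]-9.5,1))
E
python3 path.py; python3 -c "
from h import *
im=dict(np.load('w2.npz')); C=tocase(cloud(im)); q=C.reshape(-1,3); q=q[np.isfinite(q).all(1)]
for x in range(-30,40,5):
    m=q[(abs(q[:,0]-x)<1.5)&(q[:,1]>110)&(q[:,1]<190)&(q[:,2]>62)]
    print(x,len(m),np.percentile(m[:,2],[5,50,95]).round() if len(m) else 0)
goal(-42,94.3,160)"
```

```text
0 [-42.3 109.6] d 20 body clr 14.0 fingertip-cover 8.9
3 [-40.1 126. ] d 20.2 body clr 20.9 fingertip-cover 9.0
6 [-36.7 142. ] d 20.9 body clr 24.3 fingertip-cover 8.1
9 [-32.4 157.7] d 21.7 body clr 29.1 fingertip-cover 8.0
12 [-27.2 173. ] d 22.5 body clr 30.7 fingertip-cover 7.0
15 [-21.2 188. ] d 23.6 body clr 33.7 fingertip-cover 6.9
18 [-14.3 202.4] d 24.8 body clr 35.0 fingertip-cover 5.8
21 [ -6.6 216.3] d 26.2 body clr 37.4 fingertip-cover 4.6
24 [  1.9 229.4] d 27.8 body clr 38.3 fingertip-cover 2.2
26 [  8.  237.8] d 29.1 body clr 38.7 fingertip-cover 1.3
28 [ 14.5 245.8] d 30.5 body clr 37.7 fingertip-cover -0.8
30 [ 21.3 253.4] d 32.1 body clr 37.8 fingertip-cover -3.1
31 [ 24.8 257. ] d 33.0 body clr 37.7 fingertip-cover -3.6
32 [ 28.4 260.5] d 34.0 body clr 37.6 fingertip-cover -5.5
-30 1 [62. 62. 62.]
-25 0 0
-20 454 [78. 90. 91.]
-15 813 [115. 120. 124.]
-10 986 [131. 135. 139.]
-5 1238 [145. 150. 154.]
0 1462 [160. 164. 167.]
5 1440 [169. 171. 173.]
10 1648 [174. 176. 179.]
15 1849 [180. 182. 184.]
20 676 [185. 186. 188.]
25 0 0
30 0 0
35 0 0
goal shift [66.2 -0.3 39.4] turn -0.0 | now case tip [-108.2   94.1  199.4] tilt 0.03 F [-0.2 -0.2 -0.2] t 6.55 w 0.0304 q [-0.56 -0.09  0.72  1.95  0.06  1.25 -0.39] Fcase -0.3 0.1
```

>>> apply_moves --steps '[[[35,0,0],0],[[69,0,0],0],[[69,0,0],0],[[69,0,25],0],[[69,0,45],0],[[69,0,60],0],[[69,0,60],0]]'

```text
time: 7.25
tool_pos: [0.4698, -0.0664, 0.1487]
tool_rot: [-2.719, -1.573, 0.006]
wrist_force: [-1.1, 0.2, -1.0]
grip_width: 0.0306
grip_force: 0.0
```

```bash
python3 -c "
from h import *
goal(-39,94.3,109.7)"
```

```text
goal shift [ 1.   1.1 28. ] turn -0.0 | now case tip [-40.   95.3 137.7] tilt 0.23 F [-1.1  0.2 -1. ] t 7.25 w 0.0306 q [-0.61  0.06  0.68  1.98 -0.04  1.11 -0.43] Fcase -0.4 1.1
```

>>> apply_moves --steps '[[[0,0,8],0],[[0,0,16],0],[[0,0,22],0],[[0,0,28],0],[[0,0,28],0],[[0,0,28],0]]'

```text
time: 7.85
tool_pos: [0.4711, -0.0652, 0.1226]
tool_rot: [-2.718, -1.575, 0.0]
wrist_force: [-1.0, -0.3, 0.1]
grip_width: 0.0304
grip_force: 0.0
```

```bash
python3 -c "
from h import *
goal(-39,94.3,109.7)
im=r.get_image('wrist'); cv2.imwrite('pics/w3.png',im['color'])"
```

```text
goal shift [-0.8  0.5  1.9] turn 0.1 | now case tip [-38.2  94.8 111.6] tilt 0.0 F [-1.  -0.3  0.1] t 7.85 w 0.0304 q [-0.6   0.1   0.68  2.01 -0.07  1.05 -0.4 ] Fcase -0.7 0.8
```

View pics/w3.png

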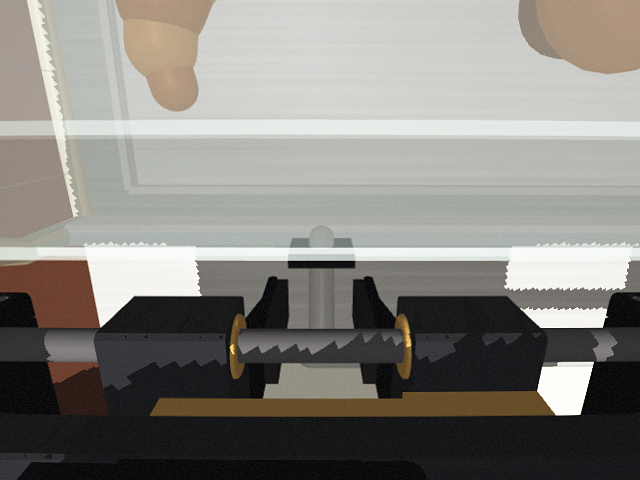

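The post (column ~321) stands centred between the two fingers, and both are clear of the cover.

>>> apply_moves --steps '[[[-1,0,2],0],[[-1,0,2],0],[[-1,0,2],0],[[-1,0,2],0],[[-1,0,2],0],[[-1,0,2],0]]' --fingers -1 --grip_force 25

```text
time: 8.5
tool_pos: [0.4711, -0.0663, 0.1207]
tool_rot: [2.717, 1.575, 0.001]
wrist_force: [3.5, -2.0, -1.9]
grip_width: 0.0112
grip_force: 25.0
```

```bash
cat > path.py <<'E'
import numpy as np
def tip(al,d0=24):
    b=np.deg2rad(28+al); g=np.arctan2(40,330)+np.deg2rad(al)
    B=np.array([270-332.4*np.cos(g),85+332.4*np.sin(g)])
    d=max(d0,16.5/np.cos(b)+.5)
    return B+[d*np.cos(b),-d*np.sin(b)-4],d
E
python3 -c "
from h import *; from path import tip
goal(-39,94.3,109.7)
T0=tip(0)[0]
for a in [2,4,6,8,10,12,14,16,18,20,22,24,26,27,28,29,30,31,32,33]: print(a,(tip(a)[0]-T0).round(1),round(tip(a)[1],1))
"
```

```text
goal shift [0.2 0.  0. ] turn 0.1 | now case tip [-39.2  94.3 109.7] tilt 0.07 F [ 3.5 -2.  -1.9] t 8.5 w 0.0112 q [-0.6   0.1   0.68  2.01 -0.08  1.05 -0.4 ] Fcase 0.0 -4.1
2 [ 1.2 10.8] 24
4 [ 2.8 21.5] 24
6 [ 4.7 32.1] 24
8 [ 7.  42.7] 24
10 [ 9.7 53.2] 24
12 [12.7 63.6] 24
14 [16.1 73.9] 24
16 [19.9 84. ] 24
18 [24.2 93.8] 24.3
20 [ 29.2 103. ] 25.2
22 [ 34.6 111.9] 26.2
24 [ 40.4 120.5] 27.3
26 [ 46.5 128.8] 28.6
27 [ 49.7 132.7] 29.3
28 [ 53.  136.6] 30.0
29 [ 56.3 140.4] 30.8
30 [ 59.8 144.1] 31.6
31 [ 63.3 147.6] 32.5
32 [ 66.9 151. ] 33.5
33 [ 70.6 154.3] 34.5
```

>>> apply_moves --steps '[[[1,0,-5],0],[[1,0,-11],0],[[2,0,-16],0],[[3,0,-21],0],[[4,0,-27],0],[[5,0,-32],0],[[6,0,-37],0],[[7,0,-43],0]]'

```text
time: 9.3
tool_pos: [0.4746, -0.06, 0.1637]
tool_rot: [2.717, 1.575, 0.002]
wrist_force: [6.9, -1.0, -4.4]
grip_width: 0.0108
grip_force: 25.2
```

```bash
cat >> h.py <<'E'
def cover():
    """cover angle: from bar (far half) and from flat top of the cover, both cameras"""
    from scipy.optimize import minimize_scalar
    out=[]
    for n in ("side","scene"):
        im=r.get_image(n); Q=tocase(cloud(im)).reshape(-1,3); Q=Q[np.isfinite(Q).all(1)]
        ref=tocase(cloud(dict(np.load(n+"0.npz")))).reshape(-1,3); ref=ref[np.isfinite(ref).all(1)]
        q=ref[(abs(ref[:,1]+140)<80)&(ref[:,0]>60)&(ref[:,0]<240)&(ref[:,2]>222)]  # far half top when shut
        k=np.polyfit(q[:,0]-270,q[:,2]-85,3)
        c=Q[(abs(Q[:,1]+140)<80)&(Q[:,2]>180)&(Q[:,0]>60)&(Q[:,0]<420)]
        def cost(a):
            x=c[:,0]-270; z=c[:,2]-85; X=x*np.cos(a)-z*np.sin(a); Z=x*np.sin(a)+z*np.cos(a)
            m=(X>-205)&(X<-35); e=abs(Z-np.polyval(k,X)); return np.minimum(np.where(m,e,30),30).mean()
        g=np.arange(-.05,1.2,.02); a=g[np.argmin([cost(v) for v in g])]
        s=minimize_scalar(cost,bounds=(a-.03,a+.03),method="bounded"); out.append((n,round(np.rad2deg(s.x),2),round(s.fun,1),len(c)))
    print("cover deg",out)
E
python3 -c "
from h import *
goal(-39,94.3,109.7); cover()"
```

```text
goal shift [-7.1  0.  43. ] turn 0.1 | now case tip [-32.   94.4 152.7] tilt 0.07 F [ 6.9 -1.  -4.4] t 9.3 w 0.0108 q [-0.62  0.05  0.67  1.96 -0.03  1.14 -0.45] Fcase 2.6 -6.5
cover deg [('side', np.float64(7.96), np.float64(9.3), 6878), ('scene', np.float64(8.17), np.float64(8.7), 8484)]
```

>>> apply_moves --steps '[[[1,0,-5],0],[[3,0,-10],0],[[4,0,-16],0],[[6,0,-21],0],[[7,0,-26],0],[[9,0,-31],0],[[11,0,-36],0],[[13,0,-41],0]]'

```text
time: 10.2
tool_pos: [0.4814, -0.0481, 0.2045]
tool_rot: [2.716, 1.576, 0.003]
wrist_force: [9.7, 0.1, -6.2]
grip_width: 0.011
grip_force: 31.9
```

```bash
python3 -c "
from h import *
goal(-39,94.3,109.7); cover()"
```

```text
goal shift [-20.8  -0.1  83.8] turn 0.2 | now case tip [-18.3  94.4 193.5] tilt 0.11 F [ 9.7  0.1 -6.2] t 10.2 w 0.011 q [-0.64  0.02  0.66  1.89 -0.01  1.23 -0.5 ] Fcase 4.9 -8.4
cover deg [('side', np.float64(15.76), np.float64(11.4), 7396), ('scene', np.float64(15.88), np.float64(10.8), 9180)]
```

>>> apply_moves --steps '[[[2,0.5,-5],0],[[4,1,-10],0],[[7,1,-14],0],[[9,1,-19],0],[[9,1,-19],0]]'

```text
time: 10.8
tool_pos: [0.4858, -0.0404, 0.2236]
tool_rot: [-2.716, -1.577, -0.0]
wrist_force: [3.7, 3.3, -5.0]
grip_width: 0.011
grip_force: 31.7
```

```bash
python3 -c "
from h import *
goal(-39,94.3,109.7); cover()"
```

```text
goal shift [-2.970e+01  1.000e-01  1.029e+02] turn 0.2 | now case tip [ -9.4  94.4 212.6] tilt 0.05 F [ 3.7  3.3 -5. ] t 10.8 w 0.011 q [-0.65  0.01  0.65  1.86 -0.01  1.28 -0.51] Fcase 4.7 -1.6
cover deg [('side', np.float64(19.52), np.float64(12.5), 7644), ('scene', np.float64(19.34), np.float64(11.6), 9343)]
```

>>> apply_moves --steps '[[[3,0,-5],0],[[5,0,-9],0],[[8,0,-13],0],[[11,0,-17],0],[[11,0,-17],0]]'

```text
time: 11.4
tool_pos: [0.4907, -0.0321, 0.2408]
tool_rot: [-2.718, -1.575, 0.003]
wrist_force: [-4.4, -0.9, -0.9]
grip_width: 0.011
grip_force: 30.8
```

```bash
python3 -c "
from h import *
goal(-39,94.3,109.7); cover()
im=r.get_image('wrist'); cv2.imwrite('pics/w4.png',im['color'])
im=r.get_image('side'); cv2.imwrite('pics/s4.png',im['color'][180:380,180:420].repeat(3,0).repeat(3,1))"
```

```text
goal shift [-39.1   0.2 120.1] turn 0.1 | now case tip [2.000e-01 9.430e+01 2.298e+02] tilt 0.11 F [-4.4 -0.9 -0.9] t 11.4 w 0.011 q [-0.66  0.01  0.64  1.82 -0.01  1.31 -0.53] Fcase -2.9 3.4
cover deg [('side', np.float64(23.02), np.float64(13.5), 7819), ('scene', np.float64(22.94), np.float64(12.0), 9289)]
```

View pics/w4.png

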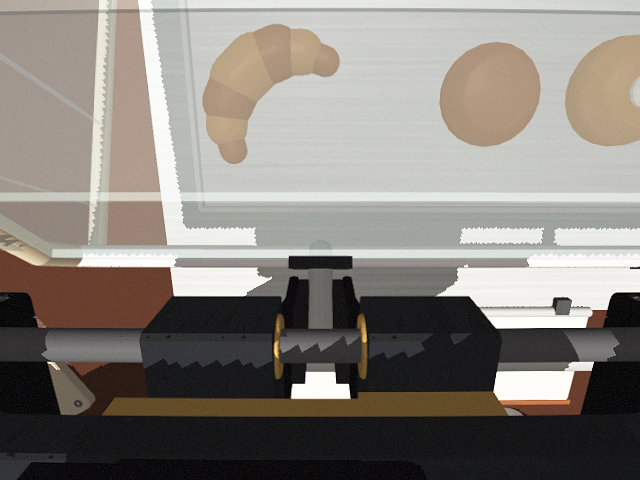

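The wrist view shows the post (column ~320) still held between the fingers. The mounting plate at row ~262 is just ahead of the fingertips at row ~280.

```bash
cat >> h.py <<'E'
def bar():
    for n in ("side","scene","wrist"):
        im=r.get_image(n); Q=tocase(cloud(im)).reshape(-1,3); Q=Q[np.isfinite(Q).all(1)]
        d=Q-[270,0,85]; rr=np.hypot(d[:,0],d[:,2]); a=np.rad2deg(np.arctan2(d[:,2],-d[:,0]))-6.9
        m=(d[:,1]>-90)&(d[:,1]<20)&(abs(rr-332)<8)&(a>-2)&(a<45)
        # top line of the bar: highest z; axis is 7 mm below it
        q=Q[m]; 
        if len(q)<20: print(n,"few",len(q)); continue
        c=np.percentile(q[:,2],98)-7; print(n,len(q),"bar axis z",c.round(1),"deg",(np.rad2deg(np.arcsin((c-85)/332.4))-6.9).round(2),"med ang",np.median(a[m]).round(2))
E
python3 -c "
from h import *
bar()"
```

```text
side 288 bar axis z 295.5 deg 32.38 med ang 23.89
scene few 0
wrist 2391 bar axis z 307.6 deg 35.14 med ang 33.8
```

```bash
python3 -c "
import numpy as np
def P(al,d=22):
    b=np.deg2rad(28+al); g=np.arctan2(40,330)+np.deg2rad(al)
    return np.array([270-332.4*np.cos(g)+d*np.cos(b),85+332.4*np.sin(g)-d*np.sin(b)])
for a in range(24,35): print(a,(P(a)-P(23)).round(1), 'bar-edge gap',(22*np.cos(np.deg2rad(28+a))+4.5-16.5).round(1))
"
```

```text
24 [2.6 4.8] bar-edge gap 1.5
25 [5.4 9.5] bar-edge gap 1.2
26 [ 8.2 14.2] bar-edge gap 0.9
27 [11.  18.8] bar-edge gap 0.6
28 [14.  23.3] bar-edge gap 0.3
29 [17.  27.9] bar-edge gap -0.0
30 [20.2 32.3] bar-edge gap -0.3
31 [23.4 36.7] bar-edge gap -0.7
32 [26.6 41.1] bar-edge gap -1.0
33 [30.  45.4] bar-edge gap -1.3
34 [33.4 49.6] bar-edge gap -1.7
```

View pics/s4.png

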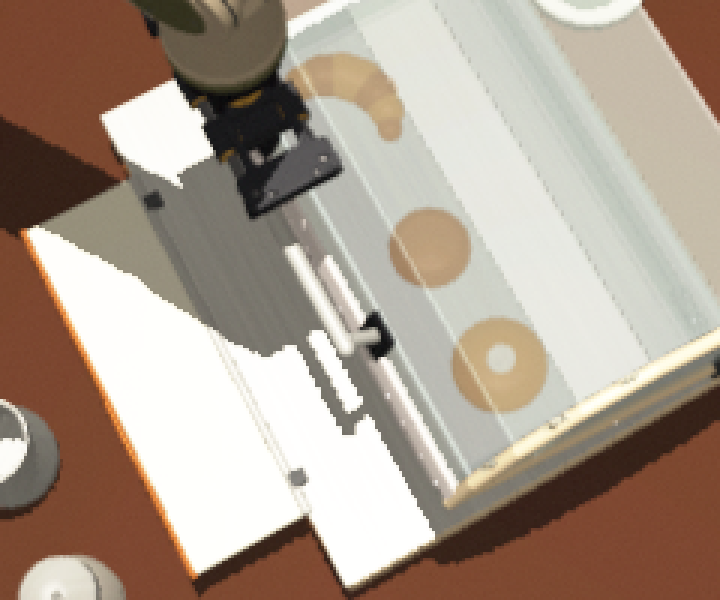

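The side crop shows the cover part open and held by its near post, the ledge flat, and the pastries undisturbed.

>>> apply_moves --steps '[[[1.5,0,-2.5],0],[[3,0,-5],0],[[5,0,-9],0],[[8,0,-14],0],[[11,0,-19],0],[[14,0,-23],0],[[14,0,-23],0]]' --grip_force 35

```text
time: 12.45
tool_pos: [0.4983, -0.0189, 0.2642]
tool_rot: [-2.717, -1.576, 0.0]
wrist_force: [-6.1, 0.9, -0.7]
grip_width: 0.0106
grip_force: 42.4
```

```bash
python3 -c "
from h import *
goal(-39,94.3,109.7); cover()"
```

```text
goal shift [-54.5  -0.  143.5] turn 0.1 | now case tip [ 15.4  94.3 253.2] tilt 0.04 F [-6.1  0.9 -0.7] t 12.45 w 0.0106 q [-0.67  0.01  0.63  1.77 -0.01  1.36 -0.56] Fcase -2.2 5.8
cover deg [('side', np.float64(28.07), np.float64(15.1), 8142), ('scene', np.float64(27.82), np.float64(12.4), 8923)]
```

>>> apply_moves --steps '[[[1.5,-0.5,-2],0],[[3,-0.5,-5],0],[[5,-0.5,-7],0],[[6,-0.5,-9],0],[[8,-0.5,-11],0],[[9.5,-0.5,-13.5],0],[[11,-0.5,-16],0],[[11,-0.5,-16],0]]'

```text
time: 13.35
tool_pos: [0.5041, -0.0086, 0.2799]
tool_rot: [-2.717, -1.577, -0.003]
wrist_force: [3.1, 6.0, -7.1]
grip_width: 0.0105
grip_force: 41.9
```

```bash
python3 -c "
from h import *
goal(-39,94.3,109.7); cover()"
```

```text
goal shift [-66.5  -0.3 159.1] turn 0.2 | now case tip [ 27.3  94.4 268.9] tilt 0.12 F [ 3.1  6.  -7.1] t 13.35 w 0.0105 q [-0.68  0.02  0.62  1.73 -0.01  1.39 -0.57] Fcase 6.7 0.3
cover deg [('side', np.float64(31.31), np.float64(16.2), 8340), ('scene', np.float64(31.38), np.float64(12.2), 8386)]
```

>>> apply_moves --steps '[[[2,0,-2],0],[[4,0,-4],0],[[4,0,-5],0],[[4,0,-5],0]]'

```text
time: 13.85
tool_pos: [0.5061, -0.0052, 0.2847]
tool_rot: [-2.717, -1.577, -0.003]
wrist_force: [5.6, 6.5, -9.0]
grip_width: 0.0101
grip_force: 42.8
```

```bash
python3 -c "
from h import *
goal(-39,94.3,109.7); cover()"
```

```text
goal shift [-70.4  -0.3 163.9] turn 0.2 | now case tip [ 31.2  94.4 273.7] tilt 0.11 F [ 5.6  6.5 -9. ] t 13.85 w 0.0101 q [-0.68  0.02  0.62  1.72 -0.01  1.4  -0.58] Fcase 8.4 -1.6
cover deg [('side', np.float64(32.69), np.float64(16.5), 8396), ('scene', np.float64(32.61), np.float64(12.0), 8106)]
```

>>> apply_moves --steps '[[[-3,0,4],0],[[-6,0,8],0],[[-9,0,13],0],[[-12,0,17],0],[[-15,0,21],0],[[-17,0,25],0],[[-19,0,28],0],[[-19,0,28],0]]'

```text
time: 14.75
tool_pos: [0.4962, -0.0224, 0.2565]
tool_rot: [-2.718, -1.575, -0.002]
wrist_force: [2.8, 5.9, -3.5]
grip_width: 0.0103
grip_force: 35.0
```

```bash
python3 -c "
from h import *
goal(-39,94.3,109.7); cover()"
```

```text
goal shift [-50.5  -0.  135.7] turn 0.1 | now case tip [ 11.3  94.4 245.5] tilt 0.09 F [ 2.8  5.9 -3.5] t 14.75 w 0.0103 q [-0.67  0.01  0.64  1.79 -0.01  1.34 -0.55] Fcase 6.5 0.5
cover deg [('side', np.float64(26.39), np.float64(14.5), 8026), ('scene', np.float64(26.23), np.float64(12.3), 9093)]
```

>>> apply_moves --steps '[[[0,0,0],0],[[0,0,0],0],[[0,0,0],0],[[0,0,0],0],[[0,0,0],0],[[0,0,0],0],[[0,0,0],0],[[0,0,0],0]]'

```text
time: 15.65
tool_pos: [0.4963, -0.0222, 0.2569]
tool_rot: [-2.718, -1.575, -0.003]
wrist_force: [1.3, 5.1, -4.0]
grip_width: 0.0105
grip_force: 35.0
```

```bash
python3 -c "
from h import *
goal(-39,94.3,109.7); cover(); ledgefit(('side',))
im=r.get_image('wrist'); cv2.imwrite('pics/w5.png',im['color'])"
```

```text
goal shift [-5.080e+01 -1.000e-01  1.361e+02] turn 0.1 | now case tip [ 11.6  94.4 245.9] tilt 0.1 F [ 1.3  5.1 -4. ] t 15.65 w 0.0105 q [-0.67  0.01  0.63  1.79 -0.01  1.34 -0.55] Fcase 5.1 1.4
cover deg [('side', np.float64(26.35), np.float64(14.5), 8046), ('scene', np.float64(26.3), np.float64(12.3), 9084)]
side 3983 slope 0.013 z@-100 65.3 z@-205 63.9 plinth z 60.4 xmin -209.2794393860116
```

View pics/w5.png

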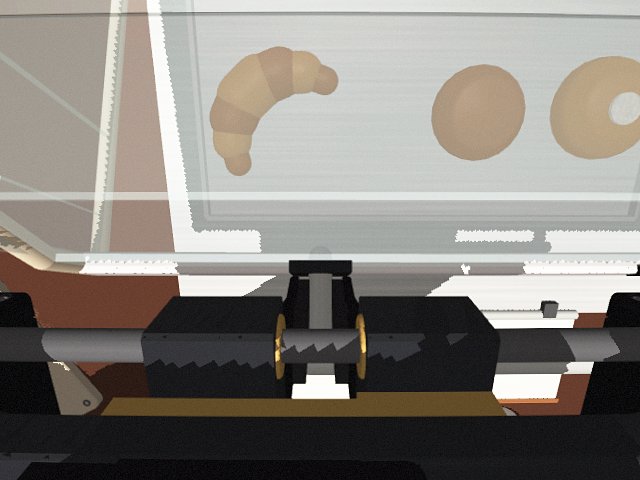

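The post at column ~320 is firmly held, the cover is steady at 26.3°, the ledge is level and the pastries are in place, so I'm handing in.

```bash
python3 -c "
from rig import r
print(r.finish_job())"
```

```text
the job is handed in; nothing more can be done
None
```

The job is handed in, with no verdict returned. The ledge is level to within 1°; the cover was lifted to about 32.6°, just past balance, and is now held steady at about 26.3° by a handle post, because the hand would have hit the cover if it gripped the bar itself.

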